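# Push an offcut into the corner of a fence and end stop

### The arm

A 7-joint arm with a two-finger parallel gripper is mounted at the origin on the work surface; the furniture and walls round the work are solid. World frame = base frame: x ahead of the robot, y to its left, z up, the work surface at z = 0. Lengths are in m, angles in rad, forces in N, time in s.
With the tool pointing down it reaches from about 0.425 to 0.925 m from the base axis. Payload 6.8 kg.
Tool frame: the origin (TCP) lies on the centre line of the jaws, within the pads' length; the fingertips stand 17 mm ahead of it and the grasp point (between the pads) lies 2 mm behind it; z points along the fingers, y is the line along which they close (so a half turn about z gives the same grasp; the last joint's range is limited). The gripper opens to 85 mm and grips with 20 to 120 N. Pads are 22 mm wide; open, the fingers measure 114 mm over their backs; the gripper's body (76 mm by 85 mm) begins 54 mm behind the grasp point. The pads swing forward as they close: fully open they stand 13 mm farther back than shut.
Start: joints at [-0.108, 0.477, 0.022, 1.555, -0.011, 1.109, -0.083], TCP at [0.675, 0, 0.248] pointing down, gripper open.
Joint ranges: [-2.96, 2.96], [-0.34, 2.1], [-1.41, 1.46], [0.24, 2.44], [-1.37, 4.51], [0.17, 1.92], [-2.96, 2.96]. Speed limits (rad/s): [2.39, 2.39, 3.14, 3.14, 3.14, 3.14, 3.14].

### API

Orientations are given as a unit quaternion [x, y, z, w].
In Python, from workcell import ctrl, eyes, job gives the robot as it stands. The module is installed in compiled form; this text tells all that it offers.
- The arm moves only by the tool apply_moves, never from a script. Its argument "plan" is a list that holds one entry, the list of rows, each a list of 7 numbers: the turn, a rotation vector about the tool's x, y, z in degrees, then the shift along the tool's x, y, z in cm, then the finger opening in cm, from 0 to 8.54. In form: [[[ax, ay, az, tx, ty, tz, hand], ...]]. A call has 1 to 5 rows; each row shifts and turns the commanded pose from where the row before left it, along the tool's axes as they then stand; what a row does not reach is not made up. A row lasts 1/8 s, in which the tool goes at most 62.5 mm and 10.7 degrees, less where a joint would pass 70% of its speed; a pose out of reach is approached as far as the arm can. A call is refused whole if a number of a shift passes 6.25 or a number of a turn 10.7, either way. A call with a gripper value outside its range is refused whole. The fingers move at their own pace and stop on an object; "newtons" is the grip in N (left out, the last holds). Time passes only in rows, so rows that do not move let the fingers close. It gives the time, the measured TCP pose, the force, the opening and the grip force at its end, in the units of the state.
- ctrl.get_obs(): the state, without advancing time (a new reading comes with each control period).
- eyes.camera(name): name is "scene" or "side" or "wrist"; returns a dict with "color" (400x640x3 uint8, red, green, blue), "depth" (400x640 float32, m along the optical axis (not along the pixel's ray), 0 where there is no reading), "K" (3x3 intrinsics, pixels), "rvec" (rotation vector, rad) and "tvec" (3), from world to camera coordinates, as OpenCV has them; the wrist camera has in their place "mount" (4x4, takes a point from camera to tool coordinates, whose origin is the TCP and whose axes are the flange's). Camera axes: x right, y down, z forward; pixel columns grow to the right and rows downward; lengths in m; the calibration is good to about 2 mm. A picture is of the moment at which its call begins: read the wrist's pose just before it.
- job.sign_off(): hands the job in; it is judged then, once.
The state is a dict: "time": time; "joint_positions": joint angles; "joint_velocities": joint speeds; "effort": joint torques, N m; "eef_pos": TCP position; "ee_rot": TCP orientation; "contact_force": force on the tool from outside, world axes, zero at the start; "ft_torque": the same for the moment, N m; "gripper_width": finger opening in m; "grasp_force": force on a finger pad.
Only numpy, scipy, OpenCV 4.12 (cv2) and the standard library are available. Lean on these libraries where they do the work, as an engineer would, in place of code of your own. Each camera call takes 0.05 s, during which the arm holds its last target. There are 200 camera calls.

### The job

The wide wooden offcut lying in front of the dark wooden fence is to be drilled against the fence. Push it flat along the worktop, without lifting it, until its long edge lies flush against the fence and its end is against the end stop, the short dark batten at one end of the fence. Leave the tape measure, the small wooden block and the tin of screws beside the work where they are, and back away when done.

Things in the scene. Friction and masses are not known exactly. Their poses are not given: they have to be found in the camera images.
- workpiece: the loose offcut to push: a flat plain light wooden board 92 x 240 x 18 mm (0.12 to 0.24 kg), lying flat in front of the fence, too wide for most grippers to span. Origin at the centre of its underside; x across its 92 mm width, y along its 240 mm length, z up. Its two ends and two long edges are equivalent
- fence: dark wooden batten fixed to the worktop, 45 mm deep, 560 mm long, 32 mm high, with four screw heads on top. Origin on the worktop at the middle of the foot of its front face (the face towards the robot); its y axis runs along that face, its x axis points away from the robot into the batten. The offcut belongs at its front, -x, side. It is turned at most about 0.22 rad from square to the robot
- end_stop: short dark wooden batten fixed to the worktop at right angles to the fence, 120 mm (x) by 30 mm (y), 32 mm high, two screw heads on top. Origin at the centre of its underside, 65 mm in front of the fence's front face and 255 mm along the fence from its middle, on the left (+y) or the right (-y) end, so that its inner face is 240 mm from the fence's middle. Its axes are parallel to the fence's
- tape_rule: loose yellow and black tape measure, 85 x 38 mm, 64 mm high, standing in front of the fence at the end that has no stop, about 255 mm from the fence's middle. Origin at the centre of its underside. Leave it alone
- small_block: loose small wooden block 55 x 85 x 22 mm, lying to the left, nearer the robot. Origin at the centre of its underside. Leave it alone
- tin: loose round open tin of screws, 86 mm across, 38 mm high, to the right, nearer the robot. Origin at the centre of its underside. Leave it alone
Things that resemble listed ones, but are neither listed nor needed, are in the scene too. What is meant by the end_stop is not yellow, and is the larger of those in its own colour.

How it is judged:
At the end, for the whole second after the job is handed in: The offcut lies flat and at rest on the worktop, its long edge parallel to the fence within 1 degree (0.017 rad) and within 3 mm of the fence's front face at mid-length, and its end within 4 mm of the end stop's inner face (x of workpiece in the frame of fence between -0.049 and -0.04 m and angle between the y axis of workpiece and the y axis of fence, either way round below 0.017 rad and y of workpiece in the frame of end_stop between -0.139 and 0.139 m and height (world z) of workpiece below 0.004 m and angle between workpiece's own z axis and vertical below 0.03 rad and linear speed of workpiece below 0.01 m/s); the robot touches nothing.
It fails at once if the offcut is lifted off the worktop or tipped (height (world z) of workpiece above 0.012 m or angle between workpiece's own z axis and vertical above 0.12 rad).
It fails at once if the tape measure is moved more than 20 mm or tipped over (distance of tape_rule from where it was at the start of the episode above 0.02 m or angle between tape_rule's own z axis and vertical above 0.5 rad).
It fails at once if the small wooden block is moved more than 20 mm (distance of small_block from where it was at the start of the episode above 0.02 m).
It fails at once if the tin of screws is moved more than 20 mm (distance of tin from where it was at the start of the episode above 0.02 m).
It also fails if it takes over 51 s, if anything falls off the work surface, if the arm or the gripper's body presses on something with over 40 N, if the wrist force passes 120 N, or if a joint passes its speed limit or range.

## Working session

There is one attempt and no reset: what is moved stays moved. The work goes in short steps, Python scripts to look and compute and a tool call to move; the robot and the scene stay as the last step left them, time stands still between calls to the robot, and variables do not carry over. Pictures are saved under pics/ and viewed, at most 10 in all, crops included, and the job is handed in when it is done.

Besides the shell and the picture viewer there is one more tool, called after "Request:" as name(argument=value, ...) on one line, values as JSON. apply_moves: Moves the arm, as the interface text tells. Its arguments: {"type":"object","properties":{"plan":{"type":"array","items":{"type":"array","items":{"type":"array","items":{"type":"number"}}}},"newtons":{"type":"number"}},"required":["plan"]}

```bash
mkdir -p pics; cat > h.py <<'E'
import numpy as np, cv2
from workcell import ctrl, eyes, job
from scipy.spatial.transform import Rotation as R
def world(c):
    K=c["K"];h,w=c["depth"].shape
    u,v=np.meshgrid(np.arange(w),np.arange(h));d=c["depth"]
    P=np.stack([(u-K[0,2])/K[0,0]*d,(v-K[1,2])/K[1,1]*d,d],-1)
    Rm=cv2.Rodrigues(np.array(c["rvec"],float))[0]
    return (P-np.array(c["tvec"]).ravel())@Rm
E
python3 - <<'E'
from h import *
for n in("scene","side"):
    c=eyes.camera(n);cv2.imwrite(f"pics/{n}0.png",c["color"][...,::-1]);W=world(c)
    np.savez(f"{n}0.npz",W=W,d=c["depth"],col=c["color"],K=c["K"],rvec=c["rvec"],tvec=c["tvec"])
    print(n,(-cv2.Rodrigues(np.array(c["rvec"],float))[0].T@np.array(c["tvec"]).ravel()))
o=ctrl.get_obs();print(o)
E
```

```text
scene [0.05275865 0.59903841 0.52538406]
side [-0.14350427 -1.10784643  0.91996822]
{'time': 0.1, 'joint_positions': array([-0.10810003,  0.47767209,  0.0223542 ,  1.55634286, -0.01149651,
        1.10927919, -0.0830922 ]), 'joint_velocities': array([ 1.42641732e-03, -3.09001687e-03, -2.02802353e-04, -4.23890967e-03,
       -2.38954845e-04, -2.01397403e-04,  9.20406789e-05]), 'effort': array([ 5.69385389e-03, -5.97765398e+01,  1.61440808e+00, -2.81952703e+01,
        1.29656185e-02,  5.02699884e-03, -1.13572563e-05]), 'eef_pos': array([ 6.74506401e-01, -1.59886386e-05,  2.47457646e-01]), 'ee_rot': array([ 7.07099752e-01,  7.07113373e-01, -5.97271628e-04, -5.11820053e-04]), 'contact_force': array([-0.05153995, -0.81295876,  0.50520781]), 'ft_torque': array([-0.02201864,  0.03249137,  0.03298953]), 'grasp_force': 0.0, 'gripper_width': 0.08512317247001495}
```

View pics/scene0.png

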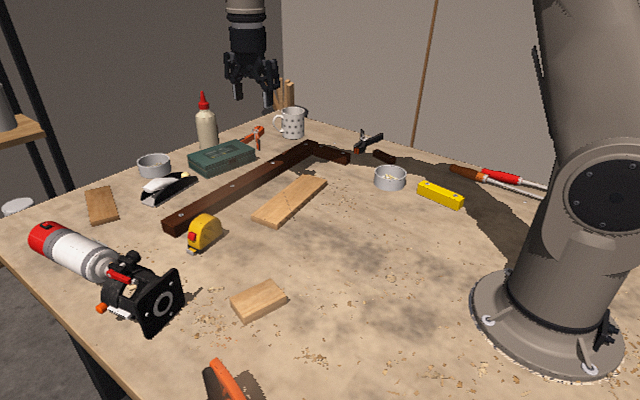

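View pics/side0.png

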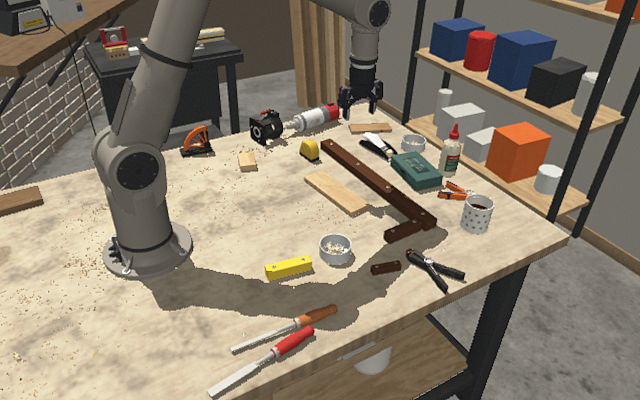

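The scene view shows the fence from (165,225) to (310,150), with the end stop at its right (-y) end at (330,152). The offcut is at (290,200), the tape at (204,232), the small block at (258,300) and the tin at (390,178). The side view agrees: offcut (337,192), stop (403,232). Next I'll segment by height and colour.

```bash
cat > seg.py <<'E'
from h import *
def comp(W,mask,seed):
    n,l=cv2.connectedComponents(mask.astype(np.uint8),connectivity=4)
    k=l[seed[1],seed[0]]
    return W[l==k] if k else None
def rect(P):
    (c,s,a)=cv2.minAreaRect((P[:,:2]*1000).astype(np.float32))
    return np.round(c,1),np.round(s,1),round(a,2),"z %.1f"%(np.median(P[:,2])*1000),len(P)
E
python3 - <<'E'
from seg import *
seeds={"scene":dict(board=(290,200),fence=(235,189),stop=(333,154),tape=(204,225),block=(258,296),tin=(377,180)),
"side":dict(board=(337,192),fence=(370,175),stop=(403,230),tape=(310,145),block=(247,157),tin=(322,245))}
band=dict(board=(.012,.024),block=(.015,.029),fence=(.025,.040),stop=(.025,.040),tape=(.01,.08),tin=(.01,.045))
for n in seeds:
    z=np.load(n+"0.npz");W=z["W"];d=z["d"]
    for k,s in seeds[n].items():
        lo,hi=band[k];m=(W[...,2]>lo)&(W[...,2]<hi)&(d>0)
        P=comp(W,m,s)
        print(n,k,W[s[1],s[0]].round(3),None if P is None else rect(P))
E
```

```text
scene board [ 0.577 -0.006  0.017] (array([587. , -21.8]), array([ 77.6, 241.3]), 6.59, 'z 17.6', 1627)
scene fence [0.704 0.056 0.031] (array([665.5, -27.6]), array([170.8, 557.6]), 1.4, 'z 31.4', 2302)
scene stop [ 0.631 -0.273  0.026] (array([665.5, -27.6]), array([170.8, 557.6]), 1.4, 'z 31.4', 2302)
scene tape [0.611 0.226 0.059] (array([681.1, -23.3]), array([559.1, 172.1]), 88.05, 'z 31.1', 4112)
scene block [0.413 0.276 0.023] (array([414. , 277.2]), array([86. , 57.1]), 72.93, 'z 21.7', 1260)
scene tin [ 0.451 -0.221  0.022] (array([ 435.8, -260.6]), array([84.1, 91.2]), 28.02, 'z 23.6', 557)
side board [ 0.583 -0.045  0.021] (array([585.9, -28.6]), array([ 80.6, 246.2]), 7.15, 'z 17.3', 1079)
side fence [ 0.721 -0.029  0.032] (array([677.5, -31.2]), array([565.6, 172.6]), 88.79, 'z 31.3', 1782)
side stop [ 0.636 -0.306  0.034] (array([677.5, -31.2]), array([565.6, 172.6]), 88.79, 'z 31.3', 1782)
side tape [0.622 0.193 0.059] (array([620.8, 215.5]), array([39. , 88.5]), 17.83, 'z 40.7', 295)
side block [0.422 0.281 0.021] (array([413.7, 271. ]), array([95.9, 54.5]), 73.83, 'z 20.6', 224)
side tin [ 0.418 -0.229  0.011] (array([ 434.9, -266.1]), array([87.5, 87.8]), 4.28, 'z 22.1', 601)
```

```bash
cat > edges.py <<'E'
from seg import *
def edge(P,ax,lo,hi,step,q):
    """robust line: coordinate (1-ax) as fn of ax, extreme quantile per bin"""
    b=np.arange(lo,hi,step);X=[];Y=[]
    for a in b:
        s=P[(P[:,ax]>=a)&(P[:,ax]<a+step)]
        if len(s)>4: X.append(a+step/2);Y.append(np.quantile(s[:,1-ax],q))
    X=np.array(X);Y=np.array(Y)
    for _ in range(3):
        p=np.polyfit(X,Y,1);r=Y-np.polyval(p,X);k=abs(r)<2*r.std()+1e-4;X,Y=X[k],Y[k]
    return p.round(4),round(r.std(),4),len(X)
E
python3 - <<'E'
from edges import *
for n in ("scene","side"):
    z=np.load(n+"0.npz");W=z["W"];d=z["d"]
    s=dict(scene=[(290,200),(235,189)],side=[(337,192),(370,175)])[n]
    B=comp(W,(W[...,2]>.008)&(W[...,2]<.026)&(d>0),s[0])
    F=comp(W,(W[...,2]>.028)&(W[...,2]<.037)&(d>0),s[1])
    print(n,"board near",edge(B,1,-.12,.08,.01,.02),"far",edge(B,1,-.12,.08,.01,.98))
    print(" fence front",edge(F,1,-.2,.2,.01,.03),"back",edge(F,1,-.2,.2,.01,.97))
    S=F[F[:,0]<.67]
    print(" stop inner",edge(S,0,.59,.66,.01,.97),"outer",edge(S,0,.59,.66,.01,.03),"near end x",np.quantile(S[:,0],.01))
    print(" board ends",edge(B,0,.56,.61,.01,.98),edge(B,0,.56,.61,.01,.02))
E
```

```text
scene board near (array([-0.1254,  0.5466]), np.float64(0.0004), 19) far (array([-0.1189,  0.6194]), np.float64(0.0007), 18)
 fence front (array([-0.0411,  0.7015]), np.float64(0.0006), 38) back (array([-0.0378,  0.7427]), np.float64(0.001), 39)
 stop inner (array([ 0.0693, -0.3148]), np.float64(0.0006), 8) outer (array([ 0.0578, -0.3341]), np.float64(0.0006), 8) near end x 0.5883542334359925
 board ends (array([0.1116, 0.0327]), np.float64(0.0004), 5) (array([ 0.1847, -0.2436]), np.float64(0.0012), 5)
side board near (array([-0.1202,  0.5451]), np.float64(0.001), 19) far (array([-0.1148,  0.6191]), np.float64(0.001), 19)
 fence front (array([-0.0316,  0.7011]), np.float64(0.0009), 35) back (array([-0.0383,  0.7424]), np.float64(0.0011), 38)
 stop inner (array([ 0.0635, -0.3193]), np.float64(0.0011), 8) outer (array([ 0.067 , -0.3493]), np.float64(0.0013), 8) near end x 0.587763913816323
 board ends (array([ 0.1754, -0.0174]), np.float64(0.0016), 5) (array([ 0.052 , -0.1784]), np.float64(0.0011), 5)
```

Request:
apply_moves(plan=[[[0,0,0,4.5,-3.4,0,5],[0,0,0,4.5,-3.4,0,5],[0,0,0,4.5,-3.4,0,5],[0,0,0,0,0,4,5],[0,0,0,0,0,4,5]]])

```text
time: 0.72
eef_pos: [0.5726, 0.136, 0.1678]
ee_rot: [0.706, 0.708, 0.001, 0.0]
contact_force: [0.3, -0.7, 0.3]
gripper_width: 0.0502
grasp_force: 0.0
```

```bash
cat >> h.py <<'E'
def wrist():
    o=ctrl.get_obs();c=eyes.camera("wrist");K=c["K"];d=c["depth"]
    u,v=np.meshgrid(np.arange(640),np.arange(400))
    P=np.stack([(u-K[0,2])/K[0,0]*d,(v-K[1,2])/K[1,1]*d,d],-1)
    M=np.array(c["mount"]);P=P@M[:3,:3].T+M[:3,3]
    return c,P@R.from_quat(o["ee_rot"]).as_matrix().T+o["eef_pos"],o
E
python3 - <<'E'
from edges import *
c,W,o=wrist();cv2.imwrite("pics/w1.png",c["color"][...,::-1]);np.savez("w1.npz",W=W,d=c["depth"])
print(o["time"],o["eef_pos"].round(4),o["contact_force"].round(1))
E
```

```text
0.725 [0.5726 0.136  0.1678] [ 0.3 -0.7  0.3]
```

View pics/w1.png

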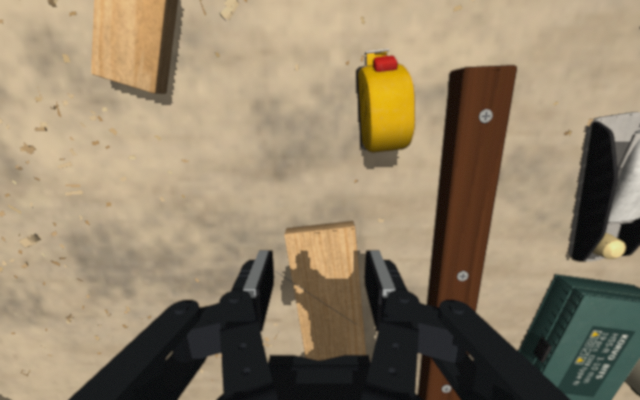

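The wrist view shows the board's end edge from (286,230) to (354,222). The tape is at (388,105), clear of it, and the fence edge is at (445,200).

```bash
python3 - <<'E'
from edges import *
z=np.load("w1.npz");W=z["W"];d=z["d"]
for p in[(290,238),(350,232),(320,228),(320,220),(363,140),(411,140),(448,100),(448,250),(515,100),(290,225)]:print(p,W[p[1],p[0]].round(4))
B=comp(W,(W[...,2]>.010)&(W[...,2]<.026)&(d>0),(320,240))
print(rect(B),B[:,:2].min(0),B[:,:2].max(0))
T=comp(W,(W[...,2]>.01)&(W[...,2]<.08)&(d>0),(388,105));print("tape",rect(T),T[:,:2].min(0),T[:,:2].max(0))
print("fence",edge(W[(W[...,2]>.028)&(W[...,2]<.037)&(d>0)&(W[...,0]>.66)],1,.05,.23,.01,.02))
E
```

```text
(290, 238) [0.5421 0.0847 0.0179]
(350, 232) [0.6049 0.0922 0.0188]
(320, 228) [0.5737 0.0948 0.0146]
(320, 220) [0.5737 0.0984 0.0014]
(363, 140) [0.6126 0.1873 0.0247]
(411, 140) [0.6639 0.1844 0.001 ]
(448, 100) [0.6926 0.222  0.0071]
(448, 250) [0.7036 0.0782 0.0313]
(515, 100) [0.7585 0.2222 0.0018]
(290, 225) [0.5408 0.0923 0.0011]
(array([582.6,   8.7]), array([ 75.2, 174.9]), 6.94, 'z 18.3', 8616) [ 0.53555713 -0.08048854] [0.62949852 0.09939265]
tape (array([626.7, 219. ]), array([37.3, 80.9]), 5.94, 'z 59.9', 4809) [0.60532361 0.17724805] [0.64748647 0.2599598 ]
fence (array([-0.041 ,  0.7013]), np.float64(0.0001), 17)
```

```bash
python3 - <<'E'
from edges import *
for n,s in (("scene",(102,203)),("side",(370,127))):
    z=np.load(n+"0.npz");W=z["W"];d=z["d"]
    P=comp(W,(W[...,2]>.006)&(W[...,2]<.03)&(d>0),s);print(n,W[s[1],s[0]],None if P is None else rect(P))
# board corners by rays on z=.018, colour edge in wrist & scene: row profile across the board
z=np.load("scene0.npz");W=z["W"]
B=comp(W,(W[...,2]>.013)&(W[...,2]<.024)&(z["d"]>0),(290,200))
a=.122;u=B[:,:2]@[np.cos(a),np.sin(a)];v=B[:,:2]@[-np.sin(a),np.cos(a)]
print(np.quantile(u,[0,.01,.5,.99,1]),np.quantile(v,[0,.01,.5,.99,1]))
im=cv2.imread("pics/w1.png");print(im[290,280:385:3].tolist());print((W[190:192,200:201]))
w=np.load("w1.npz");print(w["W"][290,280:385:5].round(3).tolist())
E
```

```text
scene [0.93028861 0.28144201 0.01481883] (array([938.3, 282.8]), array([ 60. , 163.6]), 68.15, 'z 14.9', 981)
side [0.93644581 0.27089421 0.016127  ] (array([938.7, 274.8]), array([ 76.2, 162.3]), 68.02, 'z 13.3', 369)
[0.54127809 0.54237153 0.5769435  0.6166087  0.61887555] [-0.21405496 -0.20895244 -0.07482817  0.02625689  0.02744262]
[[113, 137, 154], [68, 84, 93], [69, 83, 93], [70, 84, 93], [68, 83, 94], [76, 108, 135], [120, 171, 212], [117, 165, 204], [65, 89, 109], [56, 80, 99], [58, 84, 105], [58, 84, 105], [57, 84, 104], [63, 88, 110], [58, 84, 106], [62, 87, 109], [60, 86, 108], [62, 88, 109], [61, 87, 108], [59, 85, 106], [59, 83, 104], [61, 86, 106], [59, 84, 107], [60, 84, 105], [54, 82, 104], [64, 90, 111], [58, 82, 102], [70, 87, 100], [72, 86, 95], [22, 25, 27], [13, 12, 11], [10, 10, 9], [10, 8, 8], [30, 28, 30], [85, 86, 85]]
[[[ 8.14471298e-01  8.22105572e-02  1.51153164e-04]]

 [[ 8.12433873e-01  8.41269958e-02 -1.28396579e-03]]]
[[0.526, 0.008, 0.001], [0.532, 0.007, -0.001], [0.538, 0.007, -0.0], [0.546, 0.02, 0.018], [0.552, 0.021, 0.019], [0.557, 0.02, 0.018], [0.563, 0.021, 0.019], [0.568, 0.02, 0.018], [0.574, 0.021, 0.019], [0.58, 0.02, 0.018], [0.585, 0.019, 0.017], [0.591, 0.021, 0.019], [0.596, 0.021, 0.019], [0.602, 0.021, 0.019], [0.607, 0.022, 0.02], [0.613, 0.02, 0.018], [0.619, 0.02, 0.017], [0.628, 0.008, 0.001], [0.597, 0.134, 0.175], [0.597, 0.142, 0.185], [0.598, 0.146, 0.191]]
```

Request:
apply_moves(plan=[[[0,0,-2.3,-1.1,0,0,5],[0,0,0,0,0,5,5],[0,0,0,0,0,5,5],[0,0,0,0,0,3.5,5],[0,0,0,0,0,0.8,5]]])

```text
time: 1.4
eef_pos: [0.5716, 0.1235, 0.0235]
ee_rot: [0.693, 0.721, -0.002, -0.001]
contact_force: [-0.8, 0.1, 0.4]
gripper_width: 0.0502
grasp_force: 0.0
```

```bash
python3 - <<'E'
from h import *
c,W,o=wrist();cv2.imwrite("pics/w2.png",c["color"][...,::-1]);print(o["time"],o["eef_pos"].round(4),o["contact_force"].round(1))
E
```

```text
1.4 [0.5716 0.1235 0.0235] [-0.8  0.1  0.4]
```

View pics/w2.png

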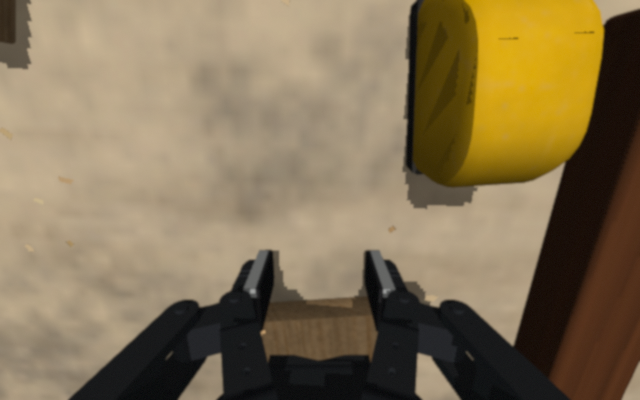

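The wrist view shows the board end at (320,300), just ahead of both fingers. The tape at (505,95) is clear. I'll lower a little and push.

Request:
apply_moves(plan=[[[0,0,0,0,0,0.5,5],[0,0,0,-1,0,0,5],[0,0,0,-1,0,0,5],[0,0,0,-1,0,0,5],[0,0,0,-1,0,0,5]]])

```text
time: 2.08
eef_pos: [0.5753, 0.0838, 0.0209]
ee_rot: [0.693, 0.721, 0.001, 0.0]
contact_force: [0.7, 2.4, 2.2]
gripper_width: 0.0499
grasp_force: 1.3
```

```bash
cat > look.py <<'E'
from edges import *
import sys
o=ctrl.get_obs();print(o["eef_pos"].round(4),o["contact_force"].round(1))
for n,s in (("scene",eval(sys.argv[1])),("side",eval(sys.argv[2]))):
    c=eyes.camera(n);W=world(c);d=c["depth"]
    m=(W[...,2]>.010)&(W[...,2]<.024)&(d>0)&(W[...,0]>.5)&(W[...,0]<.715)&(W[...,1]>-.30)&(W[...,1]<.17)
    k,l,st,_=cv2.connectedComponentsWithStats(m.astype(np.uint8),connectivity=4)
    P=W[l==1+np.argmax(st[1:,4])];cv2.imwrite(f"pics/{n}_{o['time']:.1f}.png",c["color"][...,::-1])
    lo,hi=P[:,1].min()+.02,P[:,1].max()-.02
    print(n,rect(P),P[:,:2].min(0).round(4),P[:,:2].max(0).round(4),"near",edge(P,1,lo,hi,.01,.02),"far",edge(P,1,lo,hi,.01,.98))
E
python3 look.py "(0,0)" "(0,0)"
```

```text
[0.5753 0.0838 0.0209] [0.7 2.4 2.2]
scene (array([581.8, -33.8]), array([ 77.7, 265.9]), 5.6, 'z 17.5', 1105) [ 0.5357 -0.169 ] [0.6302 0.0963] near (array([-0.0924,  0.5421]), np.float64(0.0002), 20) far (array([-0.437 ,  0.5762]), np.float64(0.0058), 19)
side (array([581.7, -44.6]), array([ 82.2, 266.1]), 4.6, 'z 17.2', 1208) [ 0.5354 -0.178 ] [0.6327 0.0902] near (array([-0.0914,  0.5401]), np.float64(0.001), 20) far (array([-0.0778,  0.6136]), np.float64(0.0012), 22)
```

Request:
apply_moves(plan=[[[0,0,0,-1.2,0,0,5],[0,0,0,-1.2,0,0,5],[0,0,0,-1.2,0,0,5],[0,0,0,-1.2,0,0,5],[0,0,0,-1.2,0,0,5]]])

```text
time: 2.8
eef_pos: [0.5769, 0.0232, 0.0203]
ee_rot: [0.693, 0.721, -0.0, -0.0]
contact_force: [-0.5, 2.6, 2.2]
gripper_width: 0.0501
grasp_force: 1.2
```

Request:
apply_moves(plan=[[[0,0,0,-1,0,0,5],[0,0,0,-1,0,0,5],[0,0,0,-0.5,0,0,5],[0,0,0,0,0,0,5]]])

```text
time: 3.3
eef_pos: [0.5778, -0.0019, 0.0201]
ee_rot: [0.693, 0.721, -0.0, 0.0]
contact_force: [0.1, 0.2, -0.1]
gripper_width: 0.0501
grasp_force: 0.0
```

```bash
python3 look.py "(0,0)" "(0,0)"
```

```text
[ 0.5778 -0.0019  0.0201] [ 0.1  0.2 -0.1]
scene (array([ 576.9, -119.6]), array([ 78.7, 265. ]), 4.8, 'z 17.5', 901) [ 0.5328 -0.2498] [0.6223 0.0109] near (array([-0.0409,  0.5386]), np.float64(0.0005), 22) far (array([-0.4189,  0.5384]), np.float64(0.0043), 19)
side (array([ 580.3, -126.7]), array([ 79.9, 268.5]), 1.81, 'z 17.5', 1339) [ 0.5373 -0.2609] [0.6241 0.0083] near (array([-0.0332,  0.5389]), np.float64(0.0005), 20) far (array([-0.0424,  0.6102]), np.float64(0.0016), 22)
```

Request:
apply_moves(plan=[[[0,0,0,-0.5,0,0,5],[0,0,0,-0.5,0,0,5],[0,0,0,-0.4,0,0,5],[0,0,0,-0.2,0,0,5],[0,0,0,-0.2,0,0,5]]])

```text
time: 4.03
eef_pos: [0.5787, -0.0189, 0.0203]
ee_rot: [0.693, 0.721, -0.0, -0.0]
contact_force: [0.2, 1.1, -0.8]
gripper_width: 0.0499
grasp_force: 0.4
```

Request:
apply_moves(plan=[[[0,0,0,-0.2,0,0,5],[0,0,0,-0.2,0,0,5]]])

```text
time: 4.28
eef_pos: [0.5789, -0.0229, 0.0203]
ee_rot: [0.693, 0.721, 0.0, -0.0]
contact_force: [-0.3, 2.0, -0.5]
gripper_width: 0.0499
grasp_force: 0.4
```

Request:
apply_moves(plan=[[[0,0,0,-0.2,0,0,5],[0,0,0,0,0,0,5]]])

```text
time: 4.53
eef_pos: [0.5791, -0.0253, 0.0204]
ee_rot: [0.693, 0.721, -0.0, 0.0]
contact_force: [0.3, -0.1, 0.1]
gripper_width: 0.0502
grasp_force: 0.0
```

```bash
python3 look.py "(0,0)" "(0,0)"; ls pics
```

```text
[ 0.5791 -0.0253  0.0204] [ 0.3 -0.1  0.1]
scene (array([ 576.6, -179.8]), array([142.1, 315.5]), 32.86, 'z 17.4', 987) [ 0.5399 -0.2999] [ 0.7149 -0.0118] near (array([-0.0438,  0.5383]), np.float64(0.0005), 23) far (array([-0.4247,  0.5289]), np.float64(0.004), 21)
side (array([ 581.3, -158.3]), array([ 83.1, 279.6]), 2.33, 'z 17.5', 1346) [ 0.5385 -0.2979] [ 0.6267 -0.0175] near (array([-0.0399,  0.5383]), np.float64(0.0006), 24) far (array([-0.0376,  0.6115]), np.float64(0.0016), 24)
scene0.png
scene_2.1.png
scene_3.3.png
scene_4.5.png
side0.png
side_2.1.png
side_3.3.png
side_4.5.png
w1.png
w2.png
```

Request:
apply_moves(plan=[[[0,0,0,-0.2,0,0,5],[0,0,0,-0.2,0,0,5]]])

```text
time: 4.88
eef_pos: [0.5791, -0.0256, 0.0204]
ee_rot: [0.692, 0.722, 0.001, -0.001]
contact_force: [-1.0, 10.2, 1.3]
gripper_width: 0.0501
grasp_force: 5.4
```

Request:
apply_moves(plan=[[[0,0,0,-0.2,0,0,5],[0,0,0,0,0,0,5]]])

```text
time: 5.12
eef_pos: [0.5791, -0.0256, 0.0204]
ee_rot: [0.692, 0.722, 0.002, -0.002]
contact_force: [-1.7, 11.7, 1.9]
gripper_width: 0.05
grasp_force: 6.0
```

Request:
apply_moves(plan=[[[0,0,0,1.5,0,0,5],[0,0,0,1.5,0,0,5],[0,0,0,0,0,-5,6],[0,0,0,0,0,-5,6],[0,0,10,0,0,0,6]]])

```text
time: 5.75
eef_pos: [0.581, -0.0005, 0.1246]
ee_rot: [0.754, 0.656, 0.003, 0.002]
contact_force: [0.5, -0.1, -0.1]
gripper_width: 0.06
grasp_force: 0.0
```

Request:
apply_moves(plan=[[[0,0,10,0,0,0,6],[0,0,10,0,0,0,6],[0,0,10,0,0,0,6],[0,0,10,0,0,0,6],[0,0,10,0,0,0,6]]])

```text
time: 6.38
eef_pos: [0.578, -0.0006, 0.1203]
ee_rot: [0.961, 0.275, -0.0, 0.0]
contact_force: [0.7, 0.9, -0.1]
gripper_width: 0.0603
grasp_force: 0.0
```

Request:
apply_moves(plan=[[[0,0,10,0,0,0,6],[0,0,10,0,0,0,6],[0,0,10,0,0,0,6],[0,0,0,-2.7,4.7,0,6],[0,0,0,-2.7,4.7,0,6]]])

```text
time: 7.0
eef_pos: [0.5276, -0.0972, 0.1203]
ee_rot: [1.0, 0.021, 0.0, 0.0]
contact_force: [0.8, -1.1, 0.0]
gripper_width: 0.0601
grasp_force: 0.0
```

Request:
apply_moves(plan=[[[0,0,0,-2.7,4.7,0,6],[0,0,0,0,0,0,6]]])

```text
time: 7.25
eef_pos: [0.5001, -0.1494, 0.1205]
ee_rot: [1.0, 0.016, -0.001, 0.001]
contact_force: [1.3, 0.1, 0.0]
gripper_width: 0.06
grasp_force: 0.0
```

```bash
python3 - <<'E'
from edges import *
c,W,o=wrist();cv2.imwrite("pics/w3.png",c["color"][...,::-1]);print(o["time"],o["eef_pos"].round(4),R.from_quat(o["ee_rot"]).as_matrix().round(3),o["joint_positions"].round(2))
np.savez("w3.npz",W=W,d=c["depth"])
m=(W[...,2]>.010)&(W[...,2]<.024)&(W[...,0]>.51);P=W[m];P=P[P[:,1]>-.27]
print(rect(P))
E
```

```text
7.25 [ 0.5001 -0.1494  0.1205] [[ 0.999  0.032 -0.001]
 [ 0.032 -0.999 -0.002]
 [-0.001  0.002 -1.   ]] [-0.12  0.41  0.36  2.05 -0.22  0.71 -1.16]
(array([ 574.5, -154.1]), array([ 91.6, 235.2]), 2.36, 'z 18.4', 33219)
```

View pics/w3.png

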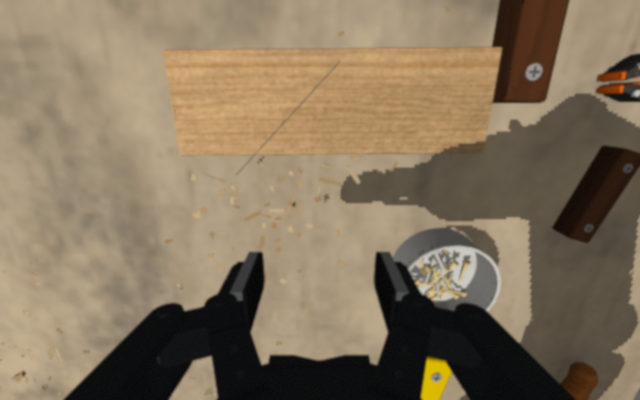

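The wrist view shows the board from (165,50) to (500,155), with its end at the stop (505,100). The tin at (450,270) sits just right of the right finger's path. I'll check the width before pushing.

```bash
python3 - <<'E'
from edges import *
z=np.load("w3.npz");W=z["W"];d=z["d"]
B=comp(W,(W[...,2]>.010)&(W[...,2]<.024)&(d>0),(330,100));print(rect(B),"near",edge(B,1,-.25,-.06,.01,.005),"far",edge(B,1,-.25,-.06,.01,.995))
print(W[40:170:6,330].round(4).tolist())
print("board left/right",edge(B,0,.55,.6,.01,.995),edge(B,0,.55,.6,.01,.005))
T=comp(W,(W[...,2]>.01)&(W[...,2]<.045)&(d>0),(495,285));print("tin",None if T is None else (T[:,:2].min(0),T[:,:2].max(0)))
E
```

```text
(array([ 594.7, -156.4]), array([103.7, 243. ]), 3.72, 'z 18.4', 34782) near (array([-0.0418,  0.5394]), np.float64(0.0003), 19) far (array([-0.0412,  0.6134]), np.float64(0.0002), 19)
[[0.6279, -0.1538, -0.0004], [0.624, -0.154, -0.0011], [0.6171, -0.1536, 0.0187], [0.6133, -0.1538, 0.0188], [0.6095, -0.154, 0.0177], [0.6054, -0.1541, 0.0193], [0.6015, -0.1543, 0.0186], [0.5976, -0.1545, 0.0184], [0.5934, -0.1546, 0.02], [0.5894, -0.1548, 0.0192], [0.5852, -0.1551, 0.0186], [0.581, -0.1553, 0.0178], [0.5767, -0.1554, 0.0189], [0.5723, -0.1557, 0.0176], [0.568, -0.1558, 0.0185], [0.5634, -0.1561, 0.0172], [0.559, -0.1563, 0.0182], [0.5545, -0.1564, 0.0187], [0.5498, -0.1567, 0.0182], [0.5422, -0.1577, 0.0014], [0.5369, -0.1579, 0.0002], [0.533, -0.1579, 0.0067]]
board left/right (array([ 0.0388, -0.0607]), np.float64(0.0001), 5) (array([-0.0253, -0.2608]), np.float64(0.0004), 5)
tin (array([ 0.39597915, -0.30620812]), array([ 0.478653  , -0.22226542]))
```

Request:
apply_moves(plan=[[[0,0,-0.5,0,0,4.5,6],[0,0,0,0,0,4,6],[0,0,0,0,0,1.5,6],[0,0,0,1,0,0,6],[0,0,0,0.8,0,0,6]]])

```text
time: 7.92
eef_pos: [0.5231, -0.144, 0.0217]
ee_rot: [1.0, 0.025, 0.001, 0.0]
contact_force: [0.5, 0.6, 0.5]
gripper_width: 0.0601
grasp_force: 0.0
```

Request:
apply_moves(plan=[[[0,0,0,0.4,0,0,6]]])

```text
time: 8.05
eef_pos: [0.5269, -0.1439, 0.0217]
ee_rot: [1.0, 0.025, 0.002, 0.0]
contact_force: [-0.4, 0.5, -0.4]
gripper_width: 0.0599
grasp_force: 0.0
```

Request:
apply_moves(plan=[[[0,0,0,0.5,0,0,6]]])

```text
time: 8.18
eef_pos: [0.5305, -0.1437, 0.0211]
ee_rot: [1.0, 0.024, 0.001, 0.0]
contact_force: [-0.7, 0.4, 0.4]
gripper_width: 0.06
grasp_force: 0.0
```

Request:
apply_moves(plan=[[[0,0,0,0.5,0,0,6]]])

```text
time: 8.3
eef_pos: [0.5349, -0.1435, 0.0207]
ee_rot: [1.0, 0.024, -0.0, -0.0]
contact_force: [-2.6, 0.1, 2.6]
gripper_width: 0.0596
grasp_force: 1.4
```

Request:
apply_moves(plan=[[[0,0,0,0.5,0,0,6]]])

```text
time: 8.43
eef_pos: [0.5391, -0.1434, 0.0203]
ee_rot: [1.0, 0.024, -0.001, -0.0]
contact_force: [-3.1, -0.3, 2.5]
gripper_width: 0.0598
grasp_force: 1.4
```

Request:
apply_moves(plan=[[[0,0,0.4,1,0,0,6],[0,0,0,1,0,0,6],[0,0,0,1,0,0,6],[0,0,0,1,0,0,6],[0,0,0,1,0,0,6]]])

```text
time: 9.05
eef_pos: [0.5904, -0.141, 0.0203]
ee_rot: [1.0, 0.021, 0.0, 0.0]
contact_force: [-1.7, -0.1, -1.1]
gripper_width: 0.0596
grasp_force: 0.5
```

Request:
apply_moves(plan=[[[0,0,0,0.8,0,0,6],[0,0,0,0.5,0,0,6],[0,0,0,0.3,0,0,6],[0,0,0,0,0,0,6]]])

```text
time: 9.55
eef_pos: [0.606, -0.1404, 0.0204]
ee_rot: [1.0, 0.021, 0.0, 0.0]
contact_force: [0.9, -0.5, 0.9]
gripper_width: 0.0599
grasp_force: 0.0
```

```bash
cat > meas.py <<'E'
from edges import *
for n in("scene","side"):
    c=eyes.camera(n);W=world(c);d=c["depth"];V=W[(d>0)&(W[...,1]>-.3)&(W[...,1]<.2)&(W[...,0]>.5)&(W[...,0]<.76)]
    B=V[(V[:,2]>.012)&(V[:,2]<.023)];F=V[(V[:,2]>.028)&(V[:,2]<.036)&(V[:,0]>.68)]
    print(n,"near",edge(B,1,-.25,-.06,.01,.02),"far",edge(B,1,-.25,-.06,.01,.98),"fence",edge(F,1,-.25,.15,.01,.03))
    L=B[(B[:,0]>.62)&(B[:,0]<.66)];print("  left end y",np.quantile(L[:,1],.99).round(4))
E
python3 meas.py
```

```text
scene near (array([-0.0878,  0.6052]), np.float64(0.0139), 19) far (array([0.3461, 0.7461]), np.float64(0.0175), 19) fence (array([-0.053 ,  0.7021]), np.float64(0.0021), 34)
  left end y -0.0303
side near (array([-0.018 ,  0.6122]), np.float64(0.0124), 18) far (array([-0.033 ,  0.7048]), np.float64(0.0012), 16) fence (array([-0.0437,  0.7004]), np.float64(0.0014), 27)
  left end y 0.1793
```

Request:
apply_moves(plan=[[[0,0,0,0.4,0,0,6],[0,0,0,0.4,0,0,6],[0,0,0,0.3,0,0,6]]])

```text
time: 10.02
eef_pos: [0.6169, -0.14, 0.0203]
ee_rot: [1.0, 0.021, 0.0, -0.0]
contact_force: [-3.0, -0.5, 1.9]
gripper_width: 0.0598
grasp_force: 1.4
```

Request:
apply_moves(plan=[[[0,0,0,0.3,0,0,6]]])

```text
time: 10.15
eef_pos: [0.6196, -0.1398, 0.0203]
ee_rot: [1.0, 0.021, -0.0, -0.0]
contact_force: [-2.6, 0.0, 3.1]
gripper_width: 0.0601
grasp_force: 1.5
```

Request:
apply_moves(plan=[[[0,0,0,0.3,0,0,6]]])

```text
time: 10.28
eef_pos: [0.6214, -0.1398, 0.0201]
ee_rot: [1.0, 0.021, -0.001, -0.0]
contact_force: [-10.6, 0.3, 7.8]
gripper_width: 0.06
grasp_force: 4.9
```

Request:
apply_moves(plan=[[[0,0,0,0.2,0,0,6]]])

```text
time: 10.4
eef_pos: [0.6215, -0.1398, 0.0198]
ee_rot: [1.0, 0.02, -0.003, -0.001]
contact_force: [-13.9, -0.7, 12.1]
gripper_width: 0.0601
grasp_force: 7.0
```

Request:
apply_moves(plan=[[[0,0,0,0.2,0,0,6]]])

```text
time: 10.52
eef_pos: [0.6216, -0.1399, 0.0196]
ee_rot: [1.0, 0.02, -0.005, -0.001]
contact_force: [-19.0, 0.7, 15.4]
gripper_width: 0.0598
grasp_force: 9.3
```

The fence contact is solid at 19 N. I'll back away and check.

Request:
apply_moves(plan=[[[0,0,0,-1.5,0,0,6],[0,0,0,-2,0,0,6],[0,0,0,0,0,-5,6],[0,0,0,0,0,-5,6],[0,0,0,0,0,0,6]]])

```text
time: 11.15
eef_pos: [0.5952, -0.1416, 0.1247]
ee_rot: [1.0, 0.021, 0.005, 0.001]
contact_force: [-0.3, 0.4, -0.9]
gripper_width: 0.0597
grasp_force: 0.0
```

```bash
cat > wm.py <<'E'
from edges import *
c,W,o=wrist();cv2.imwrite("pics/w%.1f.png"%o["time"],c["color"][...,::-1]);np.savez("wl.npz",W=W,d=c["depth"])
print(o["time"],o["eef_pos"].round(4),o["contact_force"].round(1))
d=c["depth"];V=W[(d>0)&(W[...,1]>-.33)&(W[...,1]<.05)&(W[...,0]>.6)]
B=V[(V[:,2]>.013)&(V[:,2]<.0225)];F=V[(V[:,2]>.028)&(V[:,2]<.037)]
print("near",edge(B,1,-.25,-.05,.01,.002),"far",edge(B,1,-.25,-.05,.01,.995))
print("fence front",edge(F,1,-.25,0,.01,.005),"back",edge(F,1,-.25,0,.01,.995))
S=F[F[:,0]<.685];print("stop inner",edge(S,0,.64,.685,.008,.995),"outer",edge(S,0,.64,.685,.008,.005))
print("board left",edge(B,0,.645,.69,.008,.995),"right",edge(B,0,.645,.69,.008,.005))
E
python3 wm.py
```

```text
11.15 [ 0.5952 -0.1416  0.1247] [-0.3  0.4 -0.9]
near (array([-0.0361,  0.6276]), np.float64(0.0003), 18) far (array([-0.0405,  0.7014]), np.float64(0.0), 20)
fence front (array([-0.04  ,  0.7014]), np.float64(0.0001), 25) back (array([-0.0424,  0.7362]), np.float64(0.0001), 25)
stop inner (array([ 0.0332, -0.2946]), np.float64(0.0001), 6) outer (array([ 0.0318, -0.3231]), np.float64(0.0001), 6)
board left (array([ 0.0398, -0.0607]), np.float64(0.0002), 6) right (array([ 0.0379, -0.2982]), np.float64(0.0), 6)
```

```bash
ls -t pics | head -2; cp pics/w11.*.png pics/wend.png
```

```text
w11.2.png
w3.png
```

View pics/wend.png

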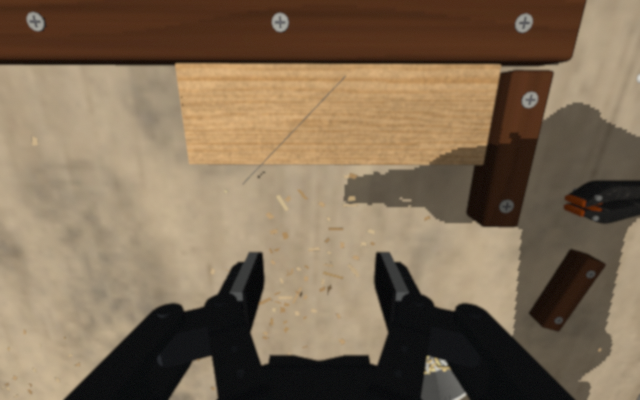

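The view shows the board's long edge flush along the fence (row 63, columns 177–500) and its right end at the stop (500,100). The measured angle difference is under 0.005 rad, and the arm is clear. Handing in.

```bash
python3 -c "
from workcell import job
print(job.sign_off())"
```

```text
the job is handed in; nothing more can be done
None
```

The offcut is flat, flush to the fence and against the end stop, the arm is clear and the job is handed in, but the board measures about 74 mm wide by camera and contact, not the stated 92 mm, so its centre sits about 37 mm from the fence, outside the stated -0.049 to -0.040 m range; I left it flush, and sign-off returned no verdict.

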